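Load the block rail and shut its gate

ROBOT

A 7-joint arm with a two-finger parallel gripper is mounted at the origin on a cart in front of the work surface, level with it; the furniture and walls round the work are solid. World frame = base frame: x ahead of the robot, y to its left, z up, the work surface at z = 0. Lengths are in m, angles in rad, forces in N, time in s.
With the tool pointing down it reaches from about 0.425 to 0.925 m from the base axis. Payload 6.8 kg.
Tool frame: the origin (TCP) lies midway between the tips of the shut fingers; the grasp point (between the pads) lies r.grip_point_offset behind it (r.grip_point_offset is the distance from the TCP to the grasp point, in m); z points along the fingers, y is the direction in which the jaws open and shut (so a half turn about z gives the same grasp; the last joint's range is limited). The gripper opens to 85 mm and grips with 20 to 120 N. Pads are 22 mm wide; open, the fingers measure 114 mm over their backs; the gripper's body (76 mm by 85 mm) begins 54 mm behind the grasp point. The pads swing forward as they close: fully open they stand 13 mm farther back than shut.
Start: joints at [-0.108, 0.477, 0.022, 1.555, -0.011, 1.109, -0.083], TCP at [0.675, 0, 0.231] pointing down, gripper open.
Joint ranges: [-2.96, 2.96], [-0.34, 2.1], [-1.41, 1.46], [0.24, 2.44], [-1.37, 4.51], [0.17, 1.92], [-2.96, 2.96]. Speed limits (rad/s): [2.39, 2.39, 3.14, 3.14, 3.14, 3.14, 3.14].

INTERFACE

Orientations are given as a rotation vector (axis times angle).
In Python, from bench import r gives the robot as it stands. The module is installed in compiled form; this text tells all that it offers.
- The arm moves only by the tool play_rows, never from a script. Its argument "deltas" is a list of rows, each a list of 3 entries, a list of its own where there are three numbers: the finger opening in mm, from 0 to 85.4, then the shift along the tool's x, y, z in mm, then the turn, a rotation vector about the tool's x, y, z in rad. A call has 1 to 8 rows; each row is the pose to reach, as a shift and turn from the pose measured when the call began, along the tool's axes at that moment; what a row does not reach only later rows make up. A row lasts 1/8 s, in which the tool goes at most 62.5 mm and 10.7 degrees, less where a joint would pass 70% of its speed; a pose out of reach is approached as far as the arm can. A call with a gripper value outside its range is refused whole. The fingers move at their own pace and stop on an object; "squeeze" is the grip in N (left out, the last holds). Time passes only in rows, so rows that repeat a pose let the fingers close. It gives the time, the measured TCP pose, the force and the opening at its end, in the units of the state.
- r.get_obs(): the state, without advancing time (a new reading comes with each control period).
- r.grab_frame(name): name is "scene" or "side" or "wrist"; returns (picture, depth): 420x560x3 uint8, red, green, blue; 420x560 float32, m along the optical axis (not along the pixel's ray), 0 where there is no reading.
- r.camera_model(name): a dict with "mtx" (3x3 intrinsics, pixels), "D" ([k1, k2, p1, p2, k3] as OpenCV has them; the pictures are not rectified), "rvec" (rotation vector, rad) and "tvec" (3), from world to camera coordinates, as OpenCV has them; the wrist camera has in their place "T_tool_cam" (4x4, takes a point from camera to tool coordinates, whose origin is the TCP and whose axes are the flange's). Camera axes: x right, y down, z forward; pixel columns grow to the right and rows downward; lengths in m; the calibration is good to about 2 mm. A picture is of the moment at which its call begins: read the wrist's pose just before it. camera_model takes no time and is no camera call.
- r.hand_in(): hands the job in, once; it reports no verdict.
The state is a dict: "clock": time; "joints": joint angles; "qvel": joint speeds; "tau": joint torques, N m; "tcp_pos": TCP position; "orientation": TCP orientation; "contact_force": force on the tool from outside, world axes, zero at the start; "moment": the same for the moment, N m; "grip_width": finger opening in m.
Only numpy, scipy, OpenCV 4.12 (cv2) and the standard library are available. Lean on these libraries where they do the work, as an engineer would, in place of code of your own. Each camera call takes 0.05 s, during which the arm holds its last target. There are 200 camera calls.

TASK

Without gripping or lifting anything, put your fingertips behind the row of three aluminium blocks on the guide rail and push the row along as one closed train until the front block is fully home against the blue end stop. Then push the upright post of the yellow gate with your fingers so that the gate swings fully shut behind the last block. Leave the rusty sleeve, the flange and the collet where they stand, and finish clear of everything.

Things in the scene. Friction and masses are not known exactly. Their poses are not given: they have to be found in the camera images.
- rail: Guide rail fixed to the bench: dark steel plate 330 x 84 mm, floor 10 mm above the bench, bright guide strips 62 mm apart, tops 16 mm above the bench. Origin: plate's middle at bench level; x along the rail to the end stop, y left, z up. Stop face at x = 145 mm, the end at x = -165 is open. Blocks fully home: centres at y = 0, x = 122.5 (front), 77.5 (middle), 32.5 mm (rear).
- front_block_mid (a point): Milled pale aluminium block with two bores in its top, 45 mm along the rail, 60 across it, 32 high, about 0.22 kg, standing on the rail. This point is its centre, half-way up. This is the block nearest the stop.
- middle_block_mid (a point): Milled pale aluminium block with two bores in its top, 45 mm along the rail, 60 across it, 32 high, about 0.22 kg, standing on the rail. This point is its centre, half-way up. This is the middle block; it touches the others within about 1 mm.
- rear_block_mid (a point): Milled pale aluminium block with two bores in its top, 45 mm along the rail, 60 across it, 32 high, about 0.22 kg, standing on the rail. This point is its centre, half-way up. This is the last block, the one to push on; its rear face is 22.5 mm behind this point. The train slides with about 3 to 10 N.
- gate (a joint): Yellow gate, a flat bar 18 to 26 mm above the bench, its end 81 mm from its pivot. Value in rad: 0 fully open (the bar points to the rail's open end and a little outwards, clear of the rail), 1.9 fully shut (straight across the rail, 4 mm behind the rear block when home). It shuts clockwise seen from above; in the rail's frame the bar points along angle pi/2 + 1.9 - value. Stays where left.
- gate_pivot (a point): Upright hinge axis of the gate, beside the rail at x = 0, y = -52 mm of the rail's frame; this point is at bench level. The axis does not move.
- gate_post (a point): Upright round steel post with a black cap on the gate, 14 mm in diameter, from 26 to 58 mm above the bench, 68 mm from the gate's pivot. This point is on its axis, 44 mm above the bench. About 1 N at the post moves the gate. Shut, the post stands at x = 0, y = +16 mm of the rail.
- sleeve: Rusty brown sleeve, 40 mm in diameter, 42 mm high, standing loose on the bench beside the stop's end of the rail, on its right; origin at the centre of its underside. A bystander.
- flange: Turned light grey flange, 64 mm in diameter, 35 mm high, loose on the bench to the left of the rail; origin at the centre of its underside. A bystander.
- collet: Grey spring collet, 29 mm in diameter, 32 mm high, standing loose on the bench to the left of the rail near its open end; origin at the centre of its underside. A bystander.

How it is judged:
By the outcome, as a careful person would: the job done as asked, in the order asked, and still so for the second after the job is handed in, with the robot touching nothing.
It also fails if it takes over 48 s, if anything falls off the work surface, if the arm or the gripper's body presses on something with over 40 N, if the wrist force passes 120 N, or if a joint passes its speed limit or range.

## Working session

There is one attempt and no reset: what is moved stays moved. The work goes in short steps, Python scripts to look and compute and a tool call to move; the robot and the scene stay as the last step left them, time stands still between calls to the robot, and variables do not carry over. Pictures are saved under pics/ and viewed, about 8 in all and at most 12, crops included, and the job is handed in when it is done.

Besides the shell and the picture viewer there is one more tool, called after "Call:" as name([rows], argument=value, ...), one row to a line, values as JSON. play_rows: Moves the arm, as the interface text tells. Its arguments: {"type":"object","properties":{"deltas":{"type":"array"},"squeeze":{"type":"number"}},"required":["deltas"]}

```bash
mkdir -p pics
cat > h.py <<'E'
from bench import r
import numpy as np, cv2
from scipy.spatial.transform import Rotation as R
def cam(n,o=None):
    m=r.camera_model(n);K=np.array(m["mtx"]);D=np.array(m["D"])
    if "rvec" in m:
        Rw=cv2.Rodrigues(np.array(m["rvec"],float))[0];t=np.array(m["tvec"]).ravel()
        return K,D,Rw.T,-Rw.T@t
    T=np.array(m["T_tool_cam"]);Rt=R.from_rotvec(o["orientation"]).as_matrix()
    return K,D,Rt@T[:3,:3],Rt@T[:3,3]+np.array(o["tcp_pos"])
def plane(c,uv,z):
    K,D,Rc,p=c
    n=cv2.undistortPoints(np.array(uv,float).reshape(-1,1,2),K,D).reshape(-1,2)
    d=np.c_[n,np.ones(len(n))]@Rc.T
    return p+d*((z-p[2])/d[:,2])[:,None]
def proj(c,P):
    K,D,Rc,p=c
    return cv2.projectPoints(np.array(P,float).reshape(-1,1,3),cv2.Rodrigues(Rc.T)[0],-Rc.T@p,K,D)[0].reshape(-1,2)
E
python3 - <<'E'
from h import *
o=r.get_obs();print(o)
for n in("scene","side","wrist"):
    o=r.get_obs();f,d=r.grab_frame(n);cv2.imwrite(f"pics/{n}0.png",f[:,:,::-1]);np.save(f"pics/{n}0.npy",d)
    c=cam(n,o);print(n,c[3],c[2][:,2])
print(r.grip_point_offset)
E
```

```text
{'clock': 0.0, 'joints': array([-0.10809058,  0.47779743,  0.02233222,  1.55646522, -0.01148779,
        1.10931002, -0.0830933 ]), 'qvel': array([ 0.00017738, -0.00094274,  0.00060279,  0.00059521,  0.00031732,
        0.00130382,  0.00296608]), 'tau': array([-5.45967814e-04, -5.96443820e+01,  1.60769675e+00, -2.81194621e+01,
        1.24063640e-02,  9.39900521e-03,  2.20753498e-05]), 'tcp_pos': array([ 6.74396639e-01, -2.12260753e-05,  2.30321558e-01]), 'orientation': array([-2.22055630e+00, -2.22062482e+00,  2.21126659e-03]), 'contact_force': array([-0.16078223, -0.19069135, -0.27488057]), 'moment': array([ 0.00998024,  0.01156166, -0.02248867]), 'grip_width': 0.0851125221745075}
scene [0.13477236 0.60290449 0.70777149] [ 0.49179248 -0.38819535 -0.77938728]
side [ 0.36139795 -0.44995869  0.42506999] [ 0.24197639  0.86167411 -0.4460551 ]
wrist [0.6761738  0.07970821 0.37295236] [-0.00172943 -0.30756404 -0.95152581]
0.0187
```

View pics/scene0.png

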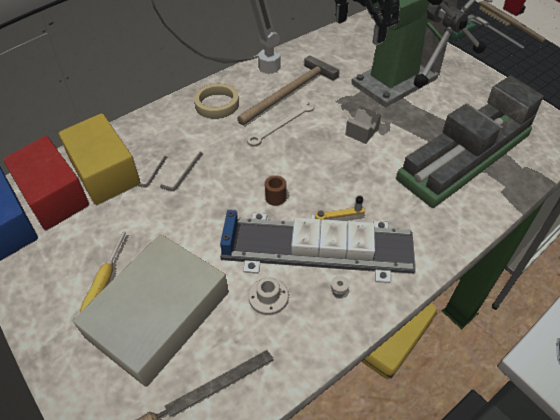

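View pics/wrist0.png

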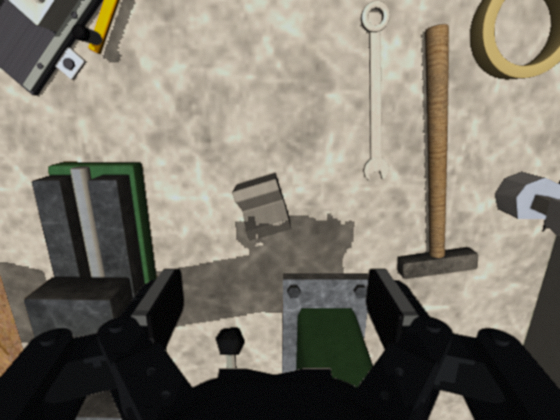

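The scene view shows the rail from the blue stop (229,232) to its open end (413,250). The blocks are at x 292–375, the gate post cap at (359,202), the sleeve at (275,190), the flange at (268,294) and the collet at (340,287). The wrist view only catches a rail corner at top left.

Run:
```python
import cv2
a=cv2.imread("pics/scene0.png")[165:325,210:425]
cv2.imwrite("pics/crop1.png",cv2.resize(a,None,fx=3.7,fy=3.7,interpolation=cv2.INTER_CUBIC))
```

```text
(no output)
```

View pics/crop1.png

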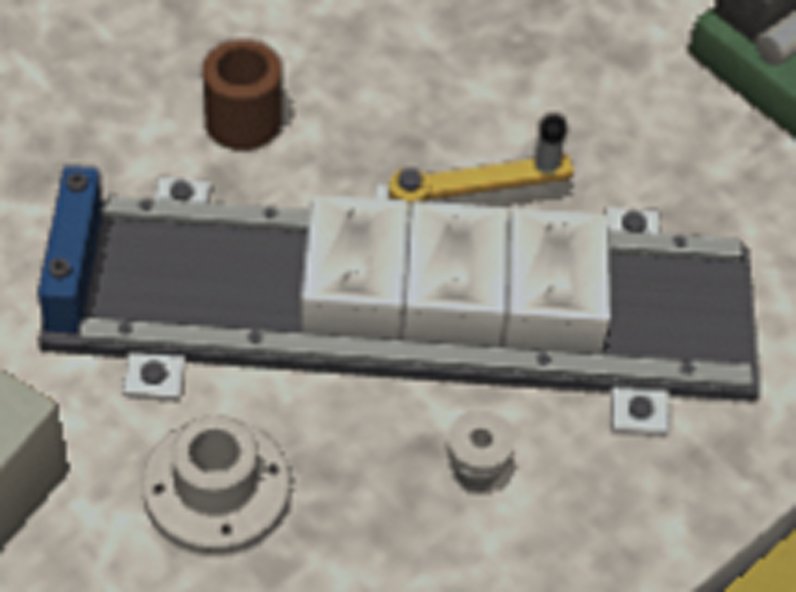

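View pics/side0.png

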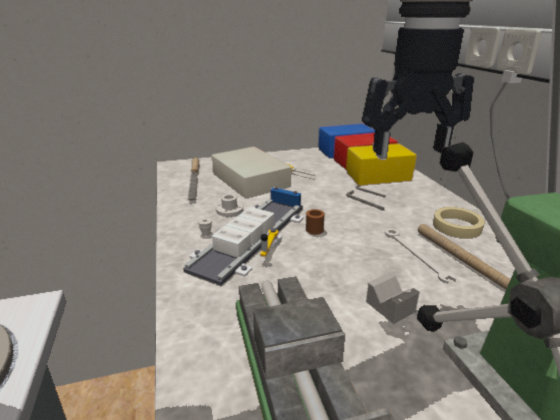

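Run:
```python
from h import *
c=cam("scene")
q=lambda L:np.array(L)/3.7+[210-.36,165-.36]
B=plane(c,q([(311,198),(608,213),(608,318),(303,300)]),.042);print("blocks FR RR RL FL",B.round(4))
print([np.linalg.norm(B[i]-B[(i+1)%4]).round(4) for i in range(4)])
S=plane(c,q([(758,397),(40,350),(745,242)]),[.0]) ;print("plate RL, FL, RR(z0)",S.round(4))
S16=plane(c,q([(110,200),(745,240),(752,364),(82,322)]),.016);print("strips",S16.round(4))
g=plane(c,q([(409,180)]),.026);print("pivot",g)
print("cap",plane(c,q([(552,126)]),.058))
print("stop top",plane(c,q([(65,170),(98,170),(78,295),(40,297)]),.04).round(4))
for n,p,z in(("sleeve",(243,66),.042),("flange",(214,450),.035),("collet",(481,438),.032)):print(n,plane(c,q([p]),z).round(4))
d=(B[0]+B[3]-B[1]-B[2])[:2];print("dir",np.degrees(np.arctan2(d[1],d[0])))
for a,b in((1,0),(2,3)):
  v=S16[b]-S16[a];print(np.degrees(np.arctan2(v[1],v[0])))
v=S[1]-S[0];print(np.degrees(np.arctan2(v[1],v[0])),np.linalg.norm(v))
```

```text
blocks FR RR RL FL [[0.5419 0.2566 0.042 ]
 [0.4495 0.1555 0.042 ]
 [0.4077 0.1974 0.042 ]
 [0.4995 0.2959 0.042 ]]
[np.float64(0.1369), np.float64(0.0593), np.float64(0.1347), np.float64(0.0579)]
plate RL, FL, RR(z0) [[0.3496 0.1492 0.    ]
 [0.5763 0.3892 0.    ]
 [0.4143 0.0874 0.    ]]
strips [[0.6171 0.3189 0.016 ]
 [0.4088 0.0982 0.016 ]
 [0.3586 0.1484 0.016 ]
 [0.5671 0.3703 0.016 ]]
pivot [[0.53101924 0.20490196 0.026     ]]
cap [[0.49509263 0.14998022 0.058     ]]
stop top [[0.6283 0.3348 0.04  ]
 [0.6186 0.3227 0.04  ]
 [0.5652 0.3713 0.04  ]
 [0.5748 0.3852 0.04  ]]
sleeve [[0.6267 0.23   0.042 ]]
flange [[0.4666 0.371  0.035 ]]
collet [[0.4016 0.2779 0.032 ]]
dir 47.27791185523573
46.6612683595538
46.787378561074135
46.6428106830833 0.33010084153607355
```

Call:
play_rows([
  [20, [30, -54, 16], [0, 0, 0.15]],
  [20, [60, -108, 32], [0, 0, 0.3]],
  [20, [90, -162, 48], [0, 0, 0.45]],
  [20, [120, -216, 64], [0, 0, 0.6]],
  [20, [149, -267, 80], [0, 0, 0.754]],
  [20, [149, -267, 80], [0, 0, 0.754]],
  [20, [149, -267, 80], [0, 0, 0.754]],
  [20, [149, -267, 80], [0, 0, 0.754]],
])

```text
clock: 1.15
tcp_pos: [0.4091, 0.1485, 0.1514]
orientation: [-2.884, -1.246, -0.0]
contact_force: [1.0, -0.6, -0.3]
grip_width: 0.0201
```

Run:
```python
from h import *
o=r.get_obs();f,d=r.grab_frame("wrist");c=cam("wrist",o)
print(o["clock"],o["tcp_pos"],o["orientation"],o["grip_width"],o["joints"])
u=np.array([.6845,.729,0]);n=np.array([-.729,.6845,0]);O=np.array([.4931,.2405,0])
g=f[:,:,::-1].copy()
for P in [(-91,30,42),(-91,-30,42),(44,-30,42),(44,30,42),(0,-52,26),(-165,42,10),(-165,-42,10),(-65,-63,58),(145,30,40)]:
    x,y=proj(c,O+u*P[0]/1e3+n*P[1]/1e3+[0,0,P[2]/1e3])[0]
    if 0<x<560 and 0<y<420:cv2.circle(g,(int(round(x)),int(round(y))),2,(0,0,255),-1)
    print(P,x.round(1),y.round(1))
cv2.imwrite("pics/wrist1r.png",f[:,:,::-1]);cv2.imwrite("pics/wrist1.png",cv2.resize(g,(784,588)))
```

```text
1.15 [0.40912187 0.14848438 0.15138431] [-2.88380995e+00 -1.24578307e+00 -3.93603176e-04] 0.020063894091227486 [-0.53561739  0.19029508  0.04917869  2.18691015 -0.01369752  0.76439299
 -1.23268054]
(-91, 30, 42) 234.1 168.6
(-91, -30, 42) 309.2 168.6
(44, -30, 42) 315.2 -27.5
(44, 30, 42) 227.0 -27.4
(0, -52, 26) 339.5 47.2
(-165, 42, 10) 228.7 238.5
(-165, -42, 10) 315.7 238.5
(-65, -63, 58) 358.0 137.3
(145, 30, 40) 221.9 -210.0
```

View pics/wrist1.png

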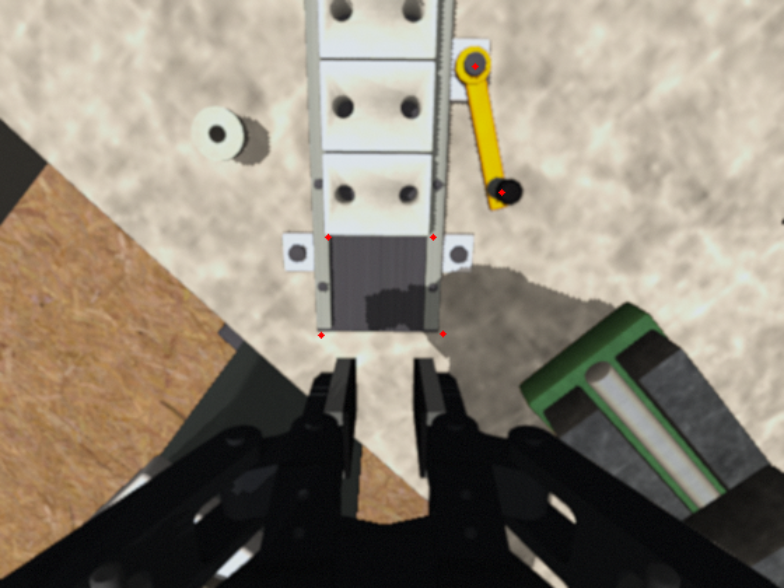

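Call:
play_rows([
  [20, [0, -2, 40], [0, 0, 0]],
  [20, [0, -2, 80], [0, 0, 0]],
  [20, [0, -2, 110], [0, 0, 0]],
  [20, [0, -2, 128], [0, 0, 0]],
  [20, [0, -2, 128], [0, 0, 0]],
  [20, [7, -2, 128], [0, 0, 0]],
  [20, [14, -2, 128], [0, 0, 0]],
  [20, [18, -2, 128], [0, 0, 0]],
])

```text
clock: 2.2
tcp_pos: [0.421, 0.1638, 0.024]
orientation: [-2.884, -1.245, -0.003]
contact_force: [0.9, -0.5, 0.6]
grip_width: 0.0201
```

Call:
play_rows([
  [20, [4, 0, 0], [0, 0, 0]],
  [20, [8, 0, 0], [0, 0, 0]],
  [20, [13, 0, 0], [0, 0, 0]],
  [20, [18, 0, 0], [0, 0, 0]],
  [20, [24, 0, 0], [0, 0, 0]],
  [20, [30, 0, 0], [0, 0, 0]],
  [20, [36, 0, 0], [0, 0, 0]],
  [20, [42, 0, 0], [0, 0, 0]],
])

```text
clock: 3.2
tcp_pos: [0.4492, 0.1939, 0.0238]
orientation: [-2.884, -1.245, -0.0]
contact_force: [-2.1, -2.5, -1.2]
grip_width: 0.0201
```

Call:
play_rows([
  [20, [7, 0, 0], [0, 0, 0]],
  [20, [14, 0, 0], [0, 0, 0]],
  [20, [20, 0, 0], [0, 0, 0]],
  [20, [26, 0, 0], [0, 0, 0]],
  [20, [32, 0, 0], [0, 0, 0]],
  [20, [38, 0, 0], [0, 0, 0]],
  [20, [43, 0, 0], [0, 0, 0]],
  [20, [47, 0, 0], [0, 0, 0]],
])

```text
clock: 4.2
tcp_pos: [0.4816, 0.2281, 0.0237]
orientation: [2.884, 1.245, -0.0]
contact_force: [-2.4, -4.6, -1.1]
grip_width: 0.0199
```

Call:
play_rows([
  [20, [3, 0, 0], [0, 0, 0]],
  [20, [5, 0, 0], [0, 0, 0]],
  [20, [7, 0, 0], [0, 0, 0]],
  [20, [9, 0, 0], [0, 0, 0]],
  [20, [10, 0, 0], [0, 0, 0]],
  [20, [11, 0, 0], [0, 0, 0]],
  [20, [12, 0, 0], [0, 0, 0]],
  [20, [12, 0, 0], [0, 0, 0]],
])

```text
clock: 5.2
tcp_pos: [0.4899, 0.2368, 0.0237]
orientation: [2.884, 1.245, -0.0]
contact_force: [-1.8, -4.6, -0.9]
grip_width: 0.0201
```

Call:
play_rows([
  [20, [1, 0, 0], [0, 0, 0]],
  [20, [2, 0, 0], [0, 0, 0]],
  [20, [3, 0, 0], [0, 0, 0]],
  [20, [4, 0, 0], [0, 0, 0]],
  [20, [4, 0, 0], [0, 0, 0]],
])

```text
clock: 5.82
tcp_pos: [0.4923, 0.2393, 0.0236]
orientation: [2.884, 1.245, -0.002]
contact_force: [-2.5, -4.3, -0.2]
grip_width: 0.0201
```

Call:
play_rows([
  [20, [1, 0, 0], [0, 0, 0]],
  [20, [2, 0, 0], [0, 0, 0]],
  [20, [3, 0, 0], [0, 0, 0]],
  [20, [3, 0, 0], [0, 0, 0]],
])

```text
clock: 6.32
tcp_pos: [0.4923, 0.2393, 0.0236]
orientation: [2.883, 1.243, -0.01]
contact_force: [-8.3, -9.6, 9.0]
grip_width: 0.0201
```

Call:
play_rows([
  [20, [-15, 0, 0], [0, 0, 0]],
  [20, [-35, 0, 0], [0, 0, 0]],
  [20, [-40, 0, -30], [0, 0, 0]],
  [0, [-45, 0, -75], [0, 0, 0]],
  [0, [-55, 40, -85], [0, 0, 0]],
  [0, [-64, 85, -85], [0, 0, 0]],
  [0, [-64, 107, -85], [0, 0, 0]],
  [0, [-64, 107, -85], [0, 0, 0]],
])

```text
clock: 7.32
tcp_pos: [0.5286, 0.1191, 0.1096]
orientation: [2.884, 1.239, -0.004]
contact_force: [-0.3, 1.0, 0.1]
grip_width: -0.0001
```

Run:
```python
from h import *
o=r.get_obs();f,d=r.grab_frame("wrist");c=cam("wrist",o)
u=np.array([.6845,.729,0]);n=np.array([-.729,.6845,0]);O=np.array([.4931,.2405,0])
q=o["tcp_pos"]-O;print(o["clock"],o["tcp_pos"],"rail",q@u,q@n,o["grip_width"])
g=f[:,:,::-1].copy()
for P in [(10,30,42),(10,-30,42),(145,30,40),(-65,-66,58),(0,-52,26)]:
    x,y=proj(c,O+u*P[0]/1e3+n*P[1]/1e3+[0,0,P[2]/1e3])[0]
    if 0<x<560 and 0<y<420:cv2.circle(g,(int(round(x)),int(round(y))),2,(0,0,255),-1)
cv2.imwrite("pics/w2.png",g)
s,_=r.grab_frame("scene");s=s[:,:,::-1][165:325,210:425].copy()
cv2.imwrite("pics/both2.png",np.vstack([cv2.resize(g,(520,390))[:300],cv2.resize(s,(520,300))[:300]]) )
```

```text
7.325 [0.52859094 0.11910524 0.10962553] rail -0.0642032319104679 -0.10896760280608937 -0.00012754671831549186
```

View pics/both2.png

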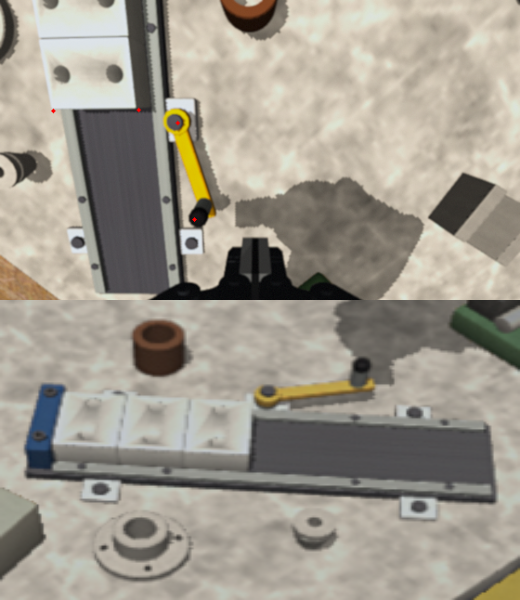

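The train is home: the rear face sits on the predicted x=10 mm edge and the front block is flush with the stop. The post cap is about 2 mm from where I expected it.

Call:
play_rows([
  [0, [-1, 0, 35], [0, 0, 0]],
  [0, [-1, 0, 65], [0, 0, 0]],
  [0, [-1, 0, 75], [0, 0, 0]],
  [0, [-2, 0, 75], [0, 0, 0]],
  [0, [-3, -10, 75], [0, 0, 0]],
  [0, [-4, -18, 75], [0, 0, 0]],
  [0, [-4, -25, 75], [0, 0, 0]],
  [0, [-4, -32, 75], [0, 0, 0]],
])

```text
clock: 8.43
tcp_pos: [0.4999, 0.1401, 0.0345]
orientation: [2.883, 1.245, -0.007]
contact_force: [1.1, -2.1, 0.0]
grip_width: 0.0001
```

Call:
play_rows([
  [0, [-1, -9, 0], [0, 0, 0]],
  [0, [-1, -19, 0], [0, 0, 0]],
  [0, [-1, -29, 0], [0, 0, 0]],
  [0, [-1, -39, 0], [0, 0, 0]],
  [0, [3, -48, 0], [0, 0, 0]],
  [0, [7, -56, 0], [0, 0, 0]],
  [0, [12, -64, 0], [0, 0, 0]],
  [0, [18, -71, 0], [0, 0, 0]],
])

```text
clock: 9.43
tcp_pos: [0.461, 0.2024, 0.0345]
orientation: [2.883, 1.244, -0.006]
contact_force: [2.0, -0.6, 0.0]
grip_width: 0.0001
```

Run:
```python
from h import *
o=r.get_obs()
u=np.array([.6845,.729,0]);n=np.array([-.729,.6845,0]);O=np.array([.4931,.2405,0])
q=o["tcp_pos"]-O;print(o["clock"],"rail",q@u,q@n,o["tcp_pos"][2],o["contact_force"])
f,d=r.grab_frame("scene");cv2.imwrite("pics/s3.png",cv2.resize(f[:,:,::-1][125:325,210:450],None,fx=2.5,fy=2.5))
```

```text
9.425 rail -0.04975822779203944 -0.0026277332932356954 0.03447731842462873 [ 2.04924218e+00 -6.35277342e-01  1.74415106e-03]
```

View pics/s3.png

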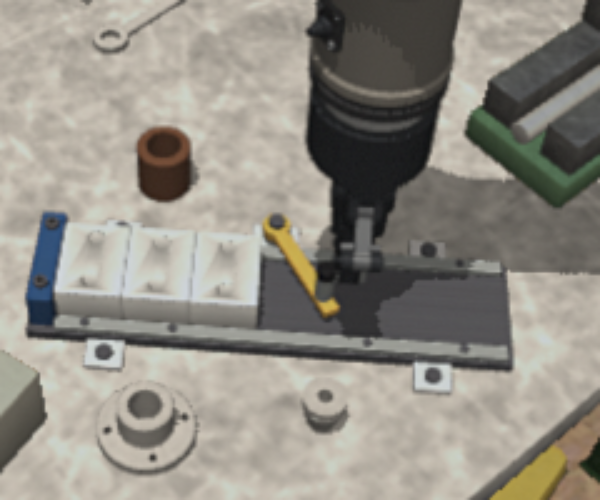

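Call:
play_rows([
  [0, [6, -5, 0], [0, 0, 0]],
  [0, [12, -9, 0], [0, 0, 0]],
  [0, [18, -12, 0], [0, 0, 0]],
  [0, [23, -14, 0], [0, 0, 0]],
  [0, [27, -15, 0], [0, 0, 0]],
  [0, [30, -15, 0], [0, 0, 0]],
  [0, [32, -16, 0], [0, 0, 0]],
  [0, [33, -16, 0], [0, 0, 0]],
])

```text
clock: 10.48
tcp_pos: [0.4706, 0.2373, 0.0341]
orientation: [2.882, 1.245, -0.011]
contact_force: [-4.0, -6.4, 4.7]
grip_width: -0.0001
```

Call:
play_rows([
  [0, [2, 0, 0], [0, 0, 0]],
  [0, [3, 0, 0], [0, 0, 0]],
  [0, [3, 0, 0], [0, 0, 0]],
])

```text
clock: 10.85
tcp_pos: [0.4705, 0.2372, 0.0337]
orientation: [2.882, 1.243, -0.02]
contact_force: [-4.9, -5.9, 6.8]
grip_width: -0.0001
```

Call:
play_rows([
  [0, [-10, 0, 0], [0, 0, 0]],
  [0, [-30, 0, 0], [0, 0, 0]],
  [0, [-45, 0, -20], [0, 0, 0]],
  [0, [-50, 0, -65], [0, 0, 0]],
  [0, [-50, 0, -110], [0, 0, 0]],
  [0, [-50, 20, -150], [0, 0, 0]],
  [0, [-50, 40, -150], [0, 0, 0]],
  [0, [-50, 40, -150], [0, 0, 0]],
])

```text
clock: 11.85
tcp_pos: [0.4678, 0.1737, 0.1848]
orientation: [2.883, 1.239, -0.017]
contact_force: [-1.1, 0.0, -0.2]
grip_width: 0.0002
```

Run:
```python
from h import *
o=r.get_obs();print(o["clock"],o["tcp_pos"],o["contact_force"])
f,d=r.grab_frame("scene");o=r.get_obs();w,_=r.grab_frame("wrist");c=cam("wrist",o)
u=np.array([.6845,.729,0]);n=np.array([-.729,.6845,0]);O=np.array([.4931,.2405,0])
g=w[:,:,::-1].copy()
for P in [(10,30,42),(10,-30,42),(145,30,40),(0,16,58),(0,-52,26)]:
    x,y=proj(c,O+u*P[0]/1e3+n*P[1]/1e3+[0,0,P[2]/1e3])[0]
    if 0<x<560 and 0<y<420:cv2.circle(g,(int(round(x)),int(round(y))),2,(0,0,255),-1)
cv2.imwrite("pics/b4.png",np.vstack([cv2.resize(g,(500,375))[:300],cv2.resize(f[:,:,::-1][165:325,210:450],(450,300))[:, :].repeat(1,0) if 0 else cv2.copyMakeBorder(cv2.resize(f[:,:,::-1][165:325,210:450],(450,300)),0,0,0,50,0)]))
```

```text
11.85 [0.46779618 0.1736581  0.18483909] [-1.05141515  0.02665151 -0.15812728]
```

View pics/b4.png

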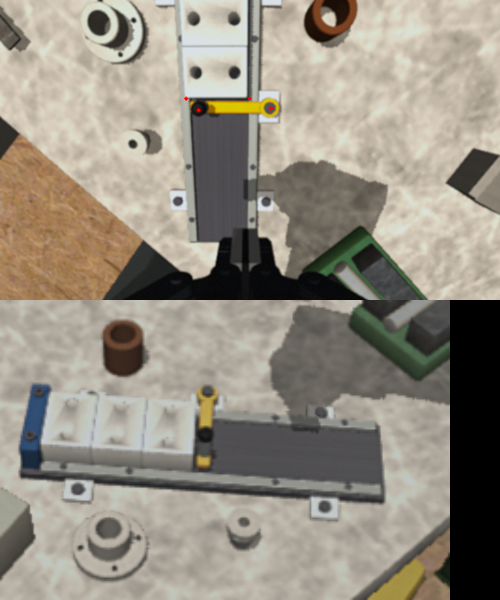

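The gate lies straight across the rail behind the last block, with the post at its predicted shut position. The blocks are home, the bystanders haven't moved, and the arm is clear.

```bash
python3 -c "
from bench import r
print(r.hand_in())"
```

```text
the job is handed in; nothing more can be done
None
```

I pushed the three blocks home against the blue stop as one train, then swung the yellow gate fully shut behind them. I handed the job in at about 12 s with the arm clear.

- **Train:** I pushed on the rear block with the fingertips. At the stop it would go no further, and the force rose from about 5 N to about 13 N along the rail. The fingers stopped where a rear face at x = 10 mm would put them, and the images showed the same.
- **Gate:** I pushed the post round until it stopped at its limit, at about 8 N along the rail. In the last images the bar lies straight across the rail, with the post at its expected shut position.
- **Clear of everything:** the sleeve, flange and collet look unmoved, judged by eye rather than measured again. The arm ended at about 185 mm height, reading about 1 N, the same as it did earlier in free air.

No checks failed. The only disagreement was the gate post, which first measured 2–5 mm off; a closer wrist-camera look corrected it.

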